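Shift the bench magnifier one hole along, over the cockle

ROBOT

A 7-joint arm with a two-finger parallel gripper is mounted at the origin on the work surface. World frame = base frame: x ahead of the robot, y to its left, z up, the work surface at z = 0. Lengths are in m, angles in rad, forces in N, time in s.
With the tool pointing down it reaches from about 0.35 to 0.9 m from the base axis. Payload 19.9 kg.
Tool frame: the origin (TCP) lies between the finger pads; the fingertips stand 19 mm ahead of it and the grasp point (between the pads) is the TCP; z points along the fingers, y is the direction in which the jaws open and shut (so a half turn about z gives the same grasp; the last joint's range is limited). The gripper opens to 94 mm and grips with 3 to 60 N. Pads are 16 mm wide; open, the fingers measure 119 mm over their backs; the gripper's body (75 mm by 177 mm) begins 78 mm behind the grasp point.
Start: joints at [-1.272, 0.417, -0.01, 1.614, 0.005, 1.111, -0.053], TCP at [0.208, 0.589, 0.224] pointing down, gripper open.
Joint ranges: [-2.81, 2.81], [-0.39, 2.02], [-1.27, 1.25], [0.06, 2.57], [-1.19, 4.33], [0.19, 2], [-2.82, 2.82]. Speed limits (rad/s): [1.89, 1.89, 2.39, 2.39, 3.01, 3.01, 3.01].

INTERFACE

Orientations are given as a 3x3 rotation matrix whose columns are the frame's x, y, z axes.
In Python, from rig import robot gives the robot as it stands. Calls block until the motion is done:
- robot.move_ptp(position, orientation): joint-space move of the TCP to a pose.
- robot.move_linear(position, velocity=0.15, frame=None, threshold=None): straight line of the TCP; frame=None keeps the orientation; velocity is the mean speed in m/s. With threshold (N) it stops when the force on the tool has changed by that much, and returns True; else False.
- robot.goto_joints(angles): joint-space move.
- robot.gripper_to(opening): finger opening in m; the grip force is fixed at half the most; returns when the fingers have stopped.
- robot.pause(seconds).
- robot.ik(position, orientation): joint angles nearest the present ones, or None.
- robot.get_state(): the state.
- robot.grab_frame(name): name is "scene" or "side" or "wrist"; returns the picture (384x512x3 uint8, red, green, blue); there is no depth.
- robot.camera_info(name): a dict with "fx", "fy", "cx", "cy" (pixels), "dist" ([k1, k2, p1, p2, k3] as OpenCV has them; the pictures are not rectified), "rvec" (rotation vector, rad) and "tvec" (3), from world to camera coordinates, as OpenCV has them. Camera axes: x right, y down, z forward; pixel columns grow to the right and rows downward; lengths in m; the calibration is good to about 2 mm. A picture is of the moment at which its call begins: read the wrist's pose just before it. camera_info takes no time and is no camera call; for the wrist camera it gives the pose at the moment of the call.
A pose or a line that the arm cannot do raises robot.PlanningError and nothing moves.
- robot.sign_off(): hands the job in, once; it reports no verdict.
The state is a dict: "time": time; "qpos": joint angles; "joint_vel": joint speeds; "effort": joint torques, N m; "ee_pos": TCP position; "tool_rot": TCP orientation; "force": force on the tool from outside, world axes, zero at the start; "moment": the same for the moment, N m; "opening": finger opening in m.
Only numpy, scipy, OpenCV 4.12 (cv2) and the standard library are available. Lean on these libraries where they do the work, as an engineer would, in place of code of your own. Each camera call takes 0.05 s, during which the arm holds its last target. There are 200 camera calls.

TASK

On the little shell-viewing bench the magnifier's sliding section is locked by a spring plunger in the middle hole of the bar, between two shells. Pull the plunger's knob up until its pin is clear, slide the section to the next hole on the side where the cockle lies (the round ribbed shell, not the slender turret shell), let the pin drop into that hole and press the knob fully home. Finish while holding it there: the gripper stays on the knob and keeps it pressed fully home; do not let go, and leave the shells and everything else on the counter where they are.

Things in the scene. Friction and masses are not known exactly. Their poses are not given: they have to be found in the camera images.
- bench: Viewing bench, fixed: wooden base plate 195 x 340 mm, 12 mm thick, with an aluminium bar (26 mm wide, 300 mm long, top 48 mm above the counter) on end blocks (54 mm). Origin on the counter under the bar's middle hole; y along the bar, x across it towards lens and shells, z up. Bar holes, 11 mm wide, at y = -120, -60, 0, 60, 120 mm. Yaw varies up to 0.5 rad either way.
- carriage (a joint): Sliding section (grey saddle 50 mm across the bar, 40 mm along it, top 59 mm above the counter, with an arm to a lens): position in m along the bench's y. 0 = middle hole, where it starts; 0.06 and -0.06 = next holes; range -0.126 to 0.126, about 1 N of friction when the pin is clear; about 1.5 mm of play either way when locked.
- plunger (a joint): Lock plunger in the sliding section: height in m, up positive. 0 = pressed home (hard stop), pin 11 mm deep. Left alone in a hole it rides on its spring at about 0.004, pin still in; pressing home takes about 3 N. Pin clear of the bar from 0.011; 0.015 takes about 8 N; upper stop 0.018. Let go between holes, it springs down onto the bar. The round pin end finds a hole within 3 mm of its centre.
- knob (a point): Centre of the plunger's upright round knob, dark steel, 25 mm in diameter, 24 mm tall (12 mm above and below this point), on an 11 mm stem, straight over the pin and the bar's centre line: 90 mm above the counter when pressed home, about 94 mm at rest. 16 mm free between knob and saddle when home. It moves with section and plunger.
- lens (a point): Centre of the magnifier lens, a ring 68 mm in diameter and 10 mm thick, top 63 mm above the counter, 105 mm from the knob's axis along the bench's x; part of the sliding section.
- cockle_mid (a point): Centre of the speckled cockle shell: a round, ribbed dome 49 mm across, 28 mm tall, loose on the bench's base plate, 105 mm from the bar along the bench's x, at bench y about +60 or -60 mm (differs from run to run). The magnifier must go to its side.
- turret_mid (a point): Centre of the turret shell: a slender pointed spiral cone 60 mm long and 24 mm thick, lying loose on the bench's base plate on the side opposite to the cockle. Leave alone.
- jar: Cobalt glass jar with a screw lid, 60 mm in diameter, 84 mm tall, loose, on the counter beside one end of the bench. Origin at its underside. Leave alone.
- bell: Chrome push-button desk bell, 72 mm in diameter, 57 mm tall, loose, on the counter beside the other end of the bench. Origin at its underside. Leave alone.
- dish: Flat glass dish, 84 mm in diameter, 14 mm tall, loose, beside one end of the bench. Origin at its underside. Leave alone.
- specimen_box: Open cardboard box, 70 x 90 mm, 25 mm tall, loose, beside one end of the bench. Origin at its underside. Leave alone.
- brush: Brush, 170 mm long, lying loose between the robot and the bench. Leave alone.

How it is judged:
On the way, in this order (a step that is already met when the one before it is completed fails the run):
1. the plunger is pulled clear of the middle hole (11 mm or more) with the section still there (value of joint plunger above 0.0108 m and value of joint carriage between -0.006 and 0.006 m), for 0.05 s.
2. the section stands at the next hole on the cockle's side and the pin has dropped into it (((y of cockle_mid in the frame of bench above 0 m and value of joint carriage between 0.057 and 0.063 m) or (y of cockle_mid in the frame of bench below 0 m and value of joint carriage between -0.063 and -0.057 m)) and value of joint plunger below 0.0065 m), for 0.1 s.
At the end, for the whole second after the job is handed in: The sliding section stands still at the next hole on the cockle's side (within 3 mm), and the gripper's fingers are on the knob (at least 1 N) and keep the plunger pressed home (within 2 mm of its stop, against the spring that lifts it to 4 mm) (((y of cockle_mid in the frame of bench above 0 m and value of joint carriage between 0.057 and 0.063 m) or (y of cockle_mid in the frame of bench below 0 m and value of joint carriage between -0.063 and -0.057 m)) and value of joint plunger below 0.002 m and contact force between the fingers and plunger above 1 N and velocity of joint carriage between -0.01 and 0.01 m/s); the arm keeps its last pose, push and grip.
It fails at once if a shell is shifted by more than 12 mm (distance of any of cockle_mid, turret_mid from where it was at the start of the episode above 0.012 m).
It fails at once if the jar, bell, dish, box or brush is shifted by more than 15 mm (brush 20 mm) (distance of any of jar, bell, dish, specimen_box from where it was at the start of the episode above 0.015 m or distance of brush from where it was at the start of the episode above 0.02 m).
It also fails if it takes over 35 s, if anything falls off the work surface, if the arm or the gripper's body presses on something with over 40 N, if the wrist force passes 120 N, or if a joint passes its speed limit or range.

## Working session

There is one attempt and no reset: what is moved stays moved. The work goes in short steps, each a Python script; the robot and the scene stay as the last script left them, time stands still between calls to the robot, and variables do not carry over. Pictures are saved under pics/ and viewed, about 8 in all and at most 12, crops included, and the job is handed in when it is done.

```bash
mkdir -p pics
python3 - <<'E'
from rig import robot
import cv2,numpy as np
for n in("scene","side"):
    cv2.imwrite(f"pics/{n}0.png",cv2.resize(robot.grab_frame(n)[:,:,::-1],(800,600),interpolation=cv2.INTER_CUBIC))
    print(n,robot.camera_info(n))
print(robot.get_state())
E
```

```text
scene {'fx': 351.93169121327026, 'fy': 351.93169121327026, 'cx': 251.9305370703667, 'cy': 194.26572462057518, 'dist': array([0.03506228, 0.        , 0.        , 0.        , 0.        ]), 'rvec': array([ 1.47393503,  1.81596726, -0.97201563]), 'tvec': array([ 0.08313944, -0.23154653,  1.24890174])}
side {'fx': 496.6313013932327, 'fy': 496.6313013932327, 'cx': 261.05794122810585, 'cy': 192.93756399598055, 'dist': array([-0.08352588,  0.        ,  0.        ,  0.        ,  0.        ]), 'rvec': array([ 2.47952928, -0.04178344,  0.02614769]), 'tvec': array([-0.5608802 ,  0.10687766,  1.39947884])}
{'time': 0.1, 'qpos': array([-1.27251561,  0.41789114, -0.01030643,  1.61410133,  0.00472264,
        1.11067496, -0.05303497]), 'joint_vel': array([-1.21689738e-03, -9.32898195e-04,  9.23053859e-04, -3.13830389e-03,
       -9.20452011e-05, -1.58655795e-04, -6.97727997e-04]), 'effort': array([ 1.59447340e-03, -8.52568245e+01,  6.40059896e-01, -4.26685238e+01,
       -4.88894724e-02,  1.63913949e-02,  8.76752188e-05]), 'ee_pos': array([0.20821093, 0.58897498, 0.22390757]), 'tool_rot': array([[-9.42823172e-01,  3.33293267e-01, -2.52463847e-04],
       [ 3.33293347e-01,  9.42822625e-01, -1.02101221e-03],
       [-1.02267870e-04, -1.04677850e-03, -9.99999447e-01]]), 'force': array([ 1.216208  ,  0.21856089, -0.19027208]), 'moment': array([ 0.06908462, -0.06371145,  0.02658783]), 'opening': 0.09387299404770601}
```

View pics/scene0.png

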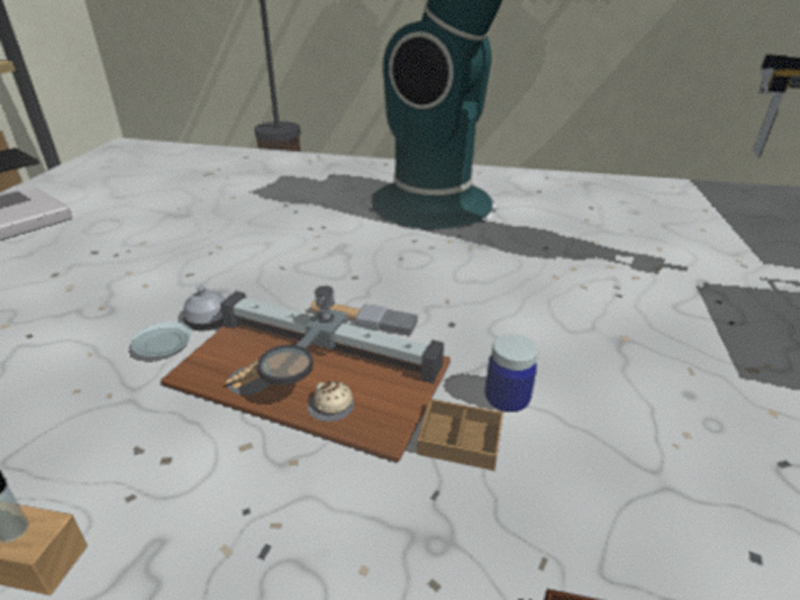

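View pics/side0.png

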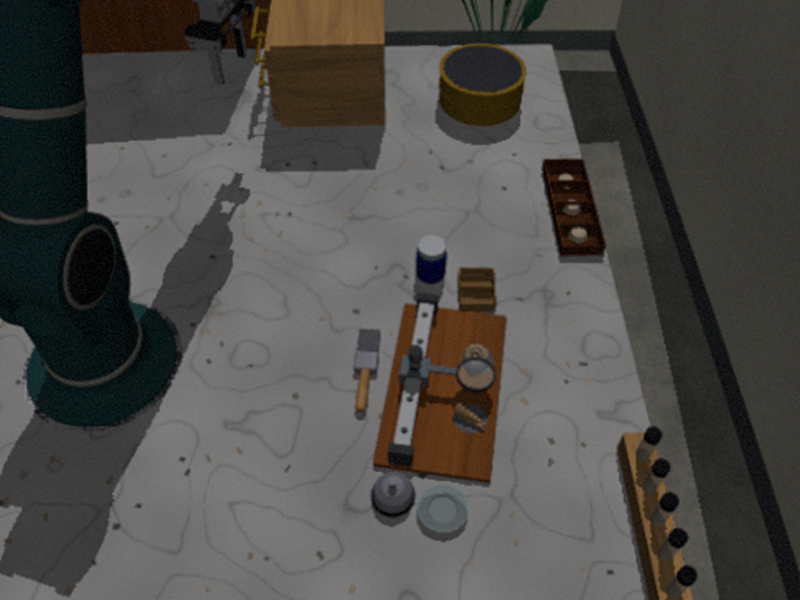

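Scene shows the knob at (324,293), the lens at (286,364) and the cockle at (331,398), on the jar's side. Side (+y up, +x right) shows the knob at (416,352), the lens at (476,374), the cockle at (476,354) towards +y and the turret at (470,416). So the cockle is at +y. Next I'll fit the bench pose, then take a wrist view from above.

```bash
cat > h.py <<'E'
from rig import robot
import cv2,numpy as np
from scipy.optimize import least_squares
def proj(ci,P): return cv2.projectPoints(np.array(P,float).reshape(-1,1,3),ci["rvec"],ci["tvec"],np.array([[ci["fx"],0,ci["cx"]],[0,ci["fy"],ci["cy"]],[0,0,1]]),ci["dist"])[0][:,0]
def tow(p,P):
    x,y,t=p[:3];c,s=np.cos(t),np.sin(t)
    P=np.array(P,float);return np.c_[x+c*P[:,0]-s*P[:,1],y+s*P[:,0]+c*P[:,1],P[:,2]]
def down(t): # jaws along bench y
    c,s=np.cos(t),np.sin(t)
    return np.array([[-c,-s,0],[-s,c,0],[0,0,-1.]])
def save(n,img): cv2.imwrite(f"pics/{n}.png",cv2.resize(img[:,:,::-1],(800,600),interpolation=cv2.INTER_CUBIC))
E
python3 - <<'E'
from h import *
S={"side":[(506,316),(490,479),(374,467),(404,304),(416,350),(476,374)],"scene":[(400,460),(163,381),None,(450,354),(324,292),(286,364)]}
def model(p): a=p[3];return [(a+.195,.17,.012),(a+.195,-.17,.012),(a,-.17,.012),(a,.17,.012),(0,0,.106),(.105,0,.060)]
def f(p):
    r=[]
    for n,o in S.items():
        q=proj(robot.camera_info(n),tow(p,model(p)))
        for u,v in zip(o,q): 
            if u: r+=list(v-np.array(u)*.64)
    return r
s=least_squares(f,[.6,-.05,-.15,-.04],loss="soft_l1")
print(s.x,np.round(f(s.x),1))
p=s.x; t=p[2]
np.save("p.npy",p)
pos=[p[0],p[1],.23]
robot.move_ptp(pos,down(t))
print(robot.get_state()["ee_pos"],robot.get_state()["time"],robot.get_state()["qpos"])
ci=robot.camera_info("wrist");save("w0",robot.grab_frame("wrist"))
import pickle;pickle.dump(ci,open("ci.pkl","wb"));print(ci)
print(proj(ci,tow(p,[(0,0,.106),(.105,0,.063),(0,.06,.048)]))/.64)
E
```

```text
[ 0.57134971 -0.06352041 -0.17928926 -0.04546495] [-0.  -2.2  1.2 -0.7 -0.4 -3.2 -0.3 -2.3 -0.1 -1.   0.3 -1.8 -0.6 -2.
 -3.8 -0.4  0.2  0.8 -1.1 -1.6 -1.1 -0.6]
[ 0.57148458 -0.06268646  0.22992123] 2.7417 [-0.4628973   0.37945607  0.6622505   1.75346318 -0.25898615  1.09746946
  1.67676314]
{'fx': 270.31598722737345, 'fy': 270.31598722737345, 'cx': 252.59305907408378, 'cy': 190.0926694664739, 'dist': array([-0.0435531,  0.       ,  0.       ,  0.       ,  0.       ]), 'rvec': array([-2.24389893, -1.87701768, -0.2543386 ]), 'tvec': array([-0.03898455, -0.58307494,  0.24459766])}
[[393.88826705 294.26527976]
 [393.78072646 398.81742196]
 [466.1567288  276.31054248]]
```

View pics/w0.png

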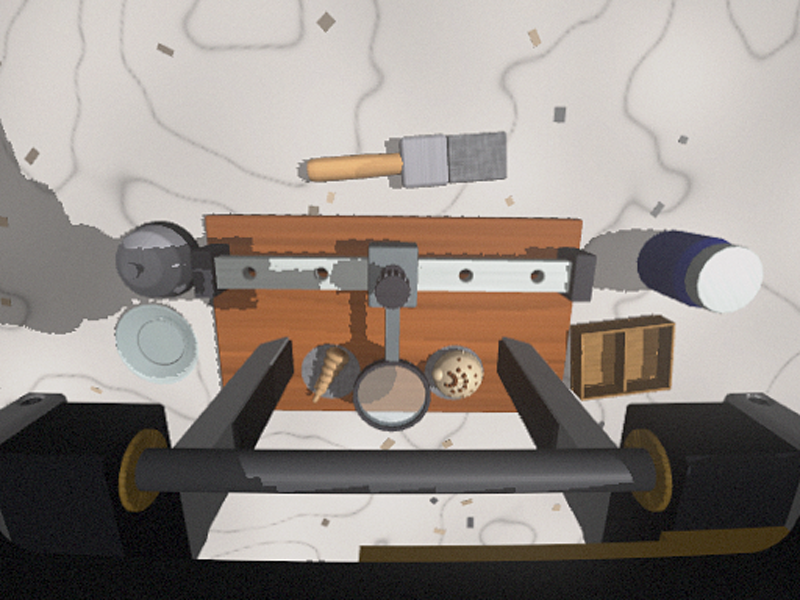

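The wrist view shows the bar holes at (250,272), (321,273), (466,275) and (537,276), the knob top at about (393,292) and the lens at (392,396). The cockle at (455,373) is on the +y (jar) side. I'll refit using the holes, then grasp and pull.

Run:
```python
from h import *
import pickle
ci=pickle.load(open("ci.pkl","rb"))
O=np.array([(250,272),(321,273),(466,275),(537,276),(393,292),(392,396)])
M=[(0,-.12,.048),(0,-.06,.048),(0,.06,.048),(0,.12,.048),(0,0,.106),(.105,0,.063)]
f=lambda p:((proj(ci,tow(p,M))-O*.64)).ravel()
p=least_squares(f,[.57,-.06,-.18],loss="soft_l1").x
print(p,np.round(f(p),1)); np.save("p.npy",p)
R=down(p[2]); 
robot.gripper_to(.06)
robot.move_ptp([p[0],p[1],.15],R)
F0=robot.get_state()["force"]
h=robot.move_linear([p[0],p[1],.093],.06,threshold=6)
s=robot.get_state();print("hit",h,s["ee_pos"],s["force"]-F0)
if not h:
    robot.gripper_to(.0)
    s=robot.get_state();print(s["opening"],s["force"]-F0,s["ee_pos"],s["time"])
save("w1",robot.grab_frame("wrist"))
```

```text
[ 0.56939481 -0.06353005 -0.19152848] [-0.5  0.   0.1 -0.  -0.1 -0.1  0.2 -0.   0.2 -0.3 -0.1  0.5]
hit False [ 0.56961129 -0.06357635  0.09332928] [-1.24788275  0.33861888 -1.16409344]
0.024451121885585812 [-0.31370529  0.3939908  -0.93131425] [ 0.56941089 -0.06355428  0.0930088 ] 5.6583
```

View pics/w1.png

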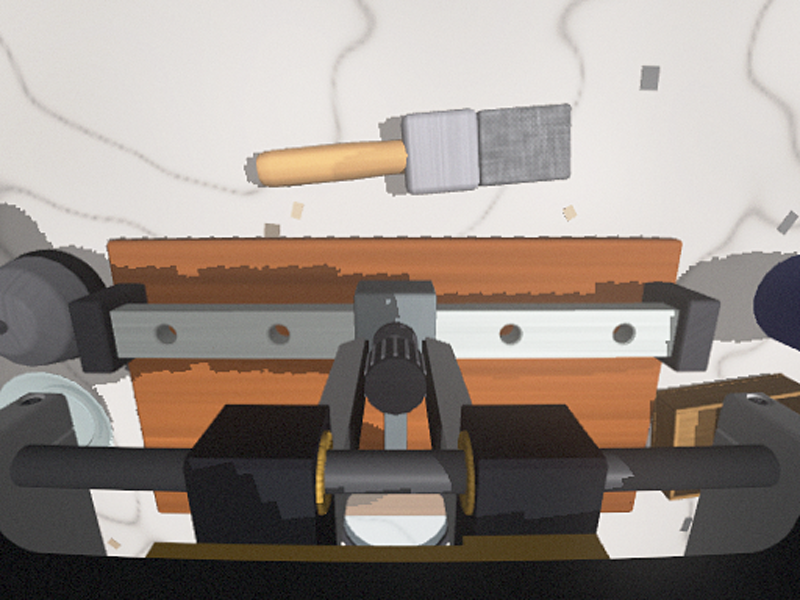

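The fingers hold the knob between the pads (opening 24.5 mm), with the knob centred near (394,380). Now I'll pull up.

Run:
```python
from h import *
s=robot.get_state();e0=s["ee_pos"];F0=s["force"];np.save("e0.npy",e0);np.save("F0.npy",F0)
for dz in(.006,.0115):
    robot.move_linear(e0+[0,0,dz],.03); robot.pause(.15)
    s=robot.get_state();print((s["ee_pos"]-e0)*1e3,s["force"]-F0,s["opening"],s["time"])
save("w2",robot.grab_frame("wrist"))
```

```text
[-0.03454745  0.04692571  5.89686152] [ 1.22138368  0.90491495 -3.67221063] 0.024020244425327915 6.2083
[-0.07272851  0.04362344 11.37655667] [ 1.8992907   0.66856031 -7.30462363] 0.023994489693400532 6.6917
```

View pics/w2.png

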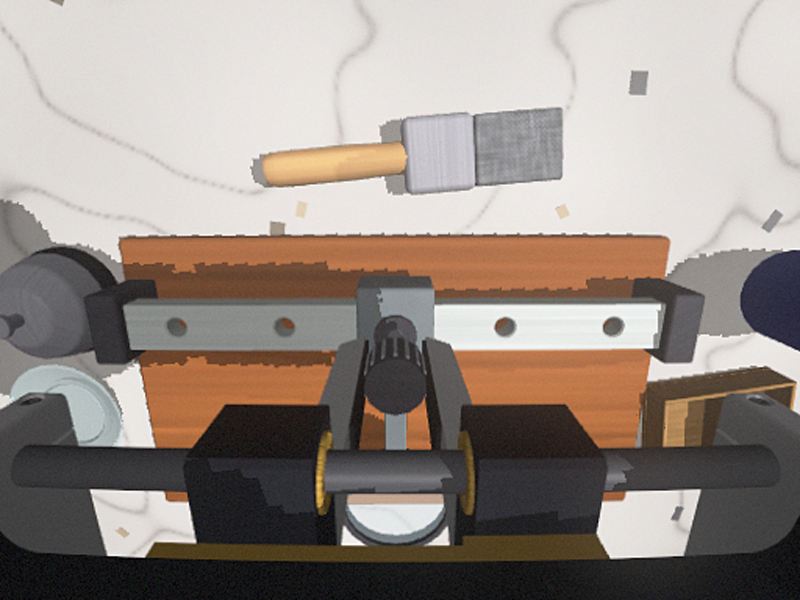

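The knob came up without slipping: it sits at the same place in the picture, (394,385), and the pull is 7.3 N, which puts the plunger at about 0.014–0.015. Now I'll slide it 60 mm towards the cockle, with a force guard.

Run:
```python
from h import *
p=np.load("p.npy");e0=np.load("e0.npy");F0=np.load("F0.npy");t=p[2]
u=np.array([-np.sin(t),np.cos(t),0]);up=e0+[0,0,.0115]
def rep(l):
    s=robot.get_state();d=s["ee_pos"]-e0;f=s["force"]-F0
    print(l,"y,x,z mm",np.round([d@u*1e3,d@np.array([np.cos(t),np.sin(t),0])*1e3,d[2]*1e3],2),"f",f.round(2),"Fy",(f@u).round(2),s["opening"],s["time"])
if robot.move_linear(up+.012*u,.04,threshold=8): rep("blocked")
else:
    rep("12mm"); h=robot.move_linear(up+.06*u,.05,threshold=10); robot.pause(.3); rep(f"slid {h}")
save("w3",robot.grab_frame("wrist"))
```

```text
12mm y,x,z mm [12.67 -0.08 11.43] f [ 1.76  1.78 -8.05] Fy 2.09 0.024151329156060334 7.1917
slid False y,x,z mm [59.88 -0.11 11.46] f [-0.9   2.18 -8.54] Fy 1.96 0.024161482236432528 8.6
```

View pics/w3.png

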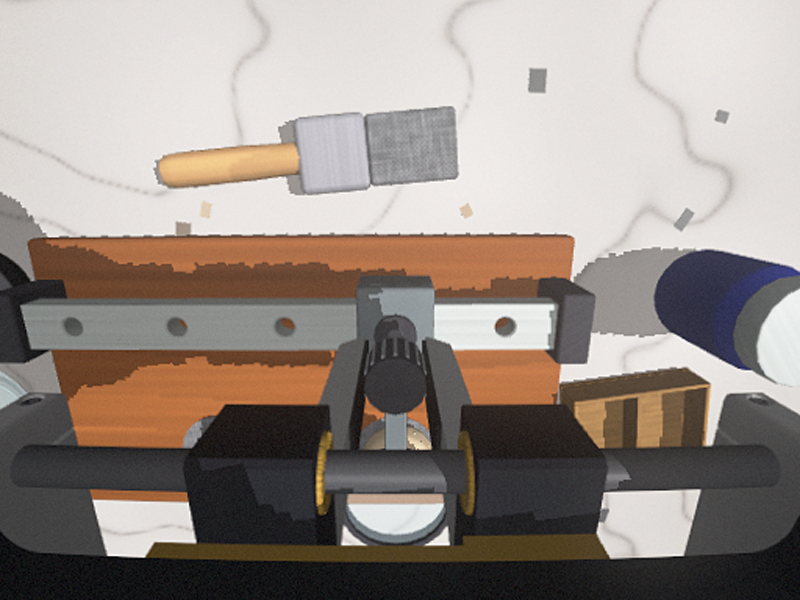

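The section now covers the second hole: the neighbouring holes at (285,326) and (505,326) sit exactly as they did around the middle hole. Next I'll lower the knob into the hole and press it home.

Run:
```python
from h import *
p=np.load("p.npy");e0=np.load("e0.npy");F0=np.load("F0.npy");t=p[2]
u=np.array([-np.sin(t),np.cos(t),0]);b=e0+.06*u
def rep(l):
    s=robot.get_state();d=s["ee_pos"]-e0;f=s["force"]-F0
    print(l,"y,z mm",np.round([d@u*1e3,d[2]*1e3],2),"f",f.round(2),"Fy",(f@u).round(2),round(s["opening"],4),round(s["time"],2))
for z in(4,0,-2,-3,-4,-5,-6):
    robot.move_linear(b+[0,0,z*1e-3],.03); robot.pause(.2); rep(z)
    if (robot.get_state()["force"]-F0)[2]>12: break
```

```text
4 y,z mm [59.9  4.1] f [-3.18  1.9  -2.47] Fy 1.26 0.0243 9.25
0 y,z mm [59.95  0.16] f [-4.81  1.3  -1.25] Fy 0.36 0.024 9.73
-2 y,z mm [59.95 -1.9 ] f [-4.49  1.31  1.34] Fy 0.43 0.0242 10.18
-3 y,z mm [60.01 -2.93] f [-5.61  0.7   1.94] Fy -0.39 0.0241 10.63
-4 y,z mm [60.02 -3.94] f [-4.25  0.18  2.65] Fy -0.63 0.0246 11.08
-5 y,z mm [60.09 -4.29] f [-8.57  0.13 15.94] Fy -1.5 0.0242 11.53
```

At -4.3 mm the force jumps from 2.7 to 16 N, so that is the hard stop. If the pin were resting on the bar it would have stopped 11 mm higher. I'll hold and check that it stays put.

Run:
```python
from h import *
F0=np.load("F0.npy");e0=np.load("e0.npy")
for i in range(3):
    robot.pause(.5);s=robot.get_state();print((s["ee_pos"]-e0).round(5),(s["force"]-F0).round(2),s["opening"],s["time"])
save("w4",robot.grab_frame("wrist"))
im=robot.grab_frame("side")[130:330,210:360];cv2.imwrite("pics/s4.png",cv2.resize(im[:,:,::-1],(450,600),interpolation=cv2.INTER_CUBIC))
```

```text
[ 0.01163  0.05894 -0.00429] [-9.56  1.61 16.  ] 0.02417572263467351 12.0333
[ 0.01165  0.05896 -0.00428] [-9.4   1.66 15.83] 0.024154504530801774 12.5333
[ 0.01163  0.05894 -0.0043 ] [-8.61  2.26 15.76] 0.02402406705015643 13.0333
```

View pics/w4.png

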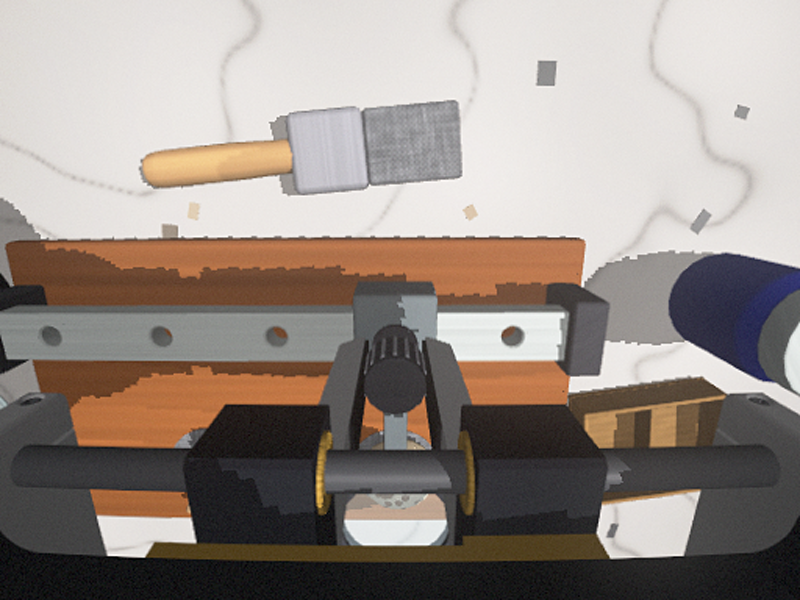

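View pics/s4.png

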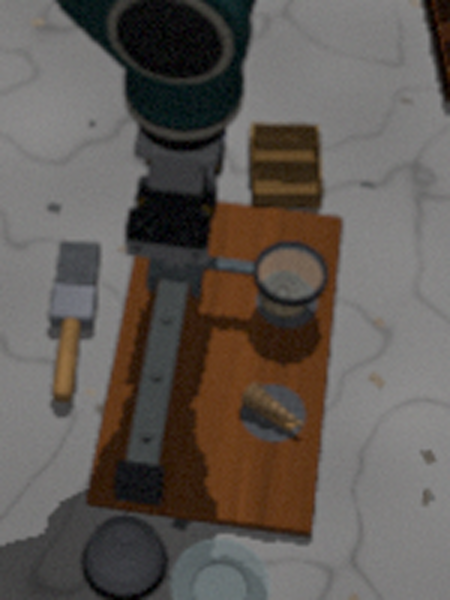

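The wrist view shows the section centred between the holes at (277,336) and (512,336), with the knob gripped at (395,380). The side crop shows the lens at (290,275), over the cockle. The shells, brush, box, bell and dish look undisturbed. The pose and force are steady, so I'm handing in.

```bash
python3 -c "
from rig import robot
print(robot.sign_off())"
```

```text
the job is handed in; nothing more can be done
None
```

The section is locked at the next hole on the cockle's side (bench +y), and the gripper is still holding the knob pressed home. I handed the job in at about 13 s of robot time; no verdict is reported.

- **What I did:** I gripped the knob and pulled it up 11.4 mm from rest. That took 7.3 N, which puts the plunger at about 0.0145 m. I then slid the section 60 mm and lowered the knob to its stop.
- **Position:** The tool moved 60.1 mm along the bar. The last wrist picture shows the section centred between the neighbouring holes.
- **Plunger home:** The hard stop came 4.3 mm below the rest height, as expected. The force rose from 2.7 N to about 16 N there, and held steady with the pose for 1.5 s.
- **Grip:** The finger opening stayed at about 24 mm, and I saw no slip in the pictures.
- **Surroundings:** The shells, jar, bell, dish, box and brush looked undisturbed in the final pictures. I judged this by eye and did not measure it. The jar was only partly in view.
- **Unexplained reading:** A sideways force of about 9 N shows along world x at the end. It is probably side load from pressing against the stop plus drift in the force reading. The section did not move under it.

No check failed.

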